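# Tap test of a printer bed's corner sensors

### The arm

A 7-joint arm with a two-finger parallel gripper is mounted at the origin on the work surface. World frame = base frame: x ahead of the robot, y to its left, z up, the work surface at z = 0. Lengths are in m, angles in rad, forces in N, time in s.
With the tool pointing down it reaches from about 0.35 to 0.9 m from the base axis. Payload 19.9 kg.
Tool frame: the origin (TCP) lies between the finger pads; the fingertips stand 17 mm ahead of it and the grasp point (between the pads) lies 2 mm behind it; z points along the fingers, y is the line along which they close (so a half turn about z gives the same grasp; the last joint's range is limited). The gripper opens to 94 mm and grips with 3 to 60 N. Pads are 16 mm wide; open, the fingers measure 119 mm over their backs; the gripper's body (75 mm by 177 mm) begins 78 mm behind the grasp point.
Start: joints at [1.25, 0.417, -0.01, 1.614, 0.005, 1.111, -0.053], TCP at [0.172, -0.601, 0.222] pointing down, gripper open.
Joint ranges: [-2.81, 2.81], [-0.39, 2.02], [-1.27, 1.25], [0.06, 2.57], [-1.19, 4.33], [0.19, 2], [-2.82, 2.82]. Speed limits (rad/s): [1.89, 1.89, 2.39, 2.39, 3.01, 3.01, 3.01].

### API

Orientations are given as [roll, pitch, yaw] about the fixed x, y, z axes, in that order (R = Rz(yaw) Ry(pitch) Rx(roll)).
In Python, from cell import robot gives the robot as it stands.
- The arm moves only by the shell command python3 -m inch 'ROWS' [FORCE]. ROWS is JSON, a list of rows, each a list of 3 entries, a list of its own where there are three numbers: the shift along the tool's x, y, z as a fraction of full scale, then the turn, a rotation vector about the tool's x, y, z as a fraction of full scale, then the gripper's target within -1 to 1 (fully open at 1, half-way at 0, shut at -1). A call has 1 to 12 rows; each row shifts and turns the commanded pose from where the row before left it, along the tool's axes as they then stand; what a row does not reach is not made up. Full scale, the value 1, is 0.03 m for a shift and 5 degrees for a turn. A row lasts 1/10 s, in which the tool goes at most 50 mm and 8.59 degrees, less where a joint would pass 70% of its speed; a pose out of reach is approached as far as the arm can. A call with a number of a shift or a turn outside -1 to 1 is refused whole. A call with a gripper value outside its range is refused whole. The fingers move at their own pace and stop on an object; FORCE is the grip in N (left out, the last holds). Time passes only in rows, so rows that do not move let the fingers close. It gives the time, the measured TCP pose, the force, the opening and the grip force at its end, in the units of the state.
- robot.get_obs(): the state, without advancing time (a new reading comes with each control period).
- robot.read_camera(name): name is "side" or "top"; returns the picture (420x560x3 uint8, blue, green, red); there is no depth.
- robot.camera_params(name): a dict with "fx", "fy", "cx", "cy" (pixels), "D" ([k1, k2, p1, p2, k3] as OpenCV has them; the pictures are not rectified), "rvec" (rotation vector, rad) and "tvec" (3), from world to camera coordinates, as OpenCV has them. Camera axes: x right, y down, z forward; pixel columns grow to the right and rows downward; lengths in m; the calibration is good to about 2 mm. A picture is of the moment at which its call begins. camera_params takes no time and is no camera call.
- robot.close_job(): hands the job in; it is judged then, once.
The state is a dict: "clock": time; "joint_positions": joint angles; "qvel": joint speeds; "joint_efforts": joint torques, N m; "tcp_pos": TCP position; "orientation": TCP orientation; "force": force on the tool from outside, world axes, zero at the start; "wrist_torque": the same for the moment, N m; "gripper_width": opening from 0.0 (shut) to 1.0 (fully open); "grasp_force": force on a finger pad.
Only numpy, scipy, OpenCV 4.12 (cv2) and the standard library are available. Lean on these libraries where they do the work, as an engineer would, in place of code of your own. Each camera call takes 0.05 s, during which the arm holds its last target. There are 200 camera calls.

### The job

Run the corner-sensor tap test on the print bed standing on the bench: with the fingertips, touch three of the round pads in its corners one after another, each lightly, until the bed just visibly dips, and let the bed come back level after each. First the pad in the corner where the pull-tab edge meets the edge with the brass wiper strip, then the pad diagonally opposite, then the other pad at the pull-tab edge. Do not touch the fourth pad, do not pull the bed up, and leave the printed parts on the bed and everything around it where they are.

Things in the scene. Friction and masses are not known exactly. Their poses are not given: they have to be found in the camera images.
- bed: the print bed unit, bolted to the bench: a dark square plate 200 x 200 mm, 8 mm thick, top 58 mm above the bench, on a central pivot and four springs over an aluminium carriage. Origin on the bench under the plate's centre, z up. A flat pull tab (60 mm wide, standing out 33 mm) is on the middle of the -x edge; a brass nozzle-wiper strip (60 mm long, 12 mm wide, standing 12 mm above the plate) lies along the middle of the +y edge. The unit may stand turned any way round
- pad_tab_strip: round aluminium touch pad 32 mm across and 6 mm high on the bed plate, in the corner where the pull-tab edge and the wiper-strip edge meet (bed x -72, y +72); origin at the centre of its underside, z up, its top 6 mm above the origin (64 mm above the bench when level); moves with the plate. All four pads look alike
- pad_far_plain: round aluminium touch pad 32 mm across and 6 mm high on the bed plate, in the corner diagonally opposite pad_tab_strip, away from both tab and strip (bed x +72, y -72); origin at the centre of its underside, z up, its top 6 mm above the origin (64 mm above the bench when level); moves with the plate. All four pads look alike
- pad_tab_plain: round aluminium touch pad 32 mm across and 6 mm high on the bed plate, in the other corner of the pull-tab edge, away from the wiper strip (bed x -72, y -72); origin at the centre of its underside, z up, its top 6 mm above the origin (64 mm above the bench when level); moves with the plate. All four pads look alike
- pad_far_strip: round aluminium touch pad 32 mm across and 6 mm high on the bed plate, the fourth pad, not to be touched: at the wiper-strip edge, away from the tab (bed x +72, y +72); origin at the centre of its underside, z up, its top 6 mm above the origin (64 mm above the bench when level); moves with the plate. All four pads look alike
- bed_roll (a joint): tilt of the bed plate about the bed's x axis through its centre, rad, 0 = level, range -0.14 to 0.14; positive when the -y side (away from the wiper strip) is down. Springs bring it back, 8 N m/rad; 4 N on a pad tips it 0.036 rad about each axis, the pad sinking about 5 mm; 2 mm of dip, held a tenth of a second, is enough to count, and over 18 N is no longer a light touch
- bed_pitch (a joint): tilt of the bed plate about its y axis, rad, 0 = level, range -0.14 to 0.14; positive when the +x side (away from the pull tab) is down. Same springs as bed_roll
- print_bracket: small orange printed angle bracket standing near the middle of the bed, 34 x 24 mm, 35 mm high; origin at the centre of its underside
- print_gear: white printed gear lying near the middle of the bed, 42 mm across, hub 18 mm high; origin at the centre of its underside
- glue_stick: white glue stick standing on the bench beside the edge of the bed opposite the pull tab, 29 mm across, 95 mm high; origin at the centre of its underside
- scraper: scraper with black handle lying on the bench, about 200 mm long
- driver: screwdriver with red handle lying on the bench, about 170 mm long
- brayer: hand roller with red handle and black rubber drum lying on the bench, about 220 x 110 mm, 44 mm high
- spool_small: grey ring-shaped spool, 100 mm across, 45 mm high, lying on the bench

How it is judged:
By the outcome, as a careful person would: the job done as asked, in the order asked, and still so for the second after the job is handed in, with the robot touching nothing.
It also fails if it takes over 42 s, if anything falls off the work surface, if the arm or the gripper's body presses on something with over 40 N, if the wrist force passes 120 N, or if a joint passes its speed limit or range.

## Working session

There is one attempt and no reset: what is moved stays moved. The work goes in short steps, Python scripts to look and compute and a shell command to move; the robot and the scene stay as the last step left them, time stands still between calls to the robot, and variables do not carry over. Pictures are saved under pics/ and viewed, at most 10 in all, crops included, and the job is handed in when it is done.

```bash
mkdir -p pics; python3 - <<'E'
from cell import robot
import cv2
for n in("top","side"):
    cv2.imwrite(f"pics/{n}0.png",robot.read_camera(n)); print(n,robot.camera_params(n))
o=robot.get_obs();print(o)
E
```

```text
top {'fx': 495.62304062260705, 'fy': 495.62304062260705, 'cx': 291.74953701939125, 'cy': 202.0840928432213, 'D': array([-0.02102129,  0.        ,  0.        ,  0.        ,  0.        ]), 'rvec': array([ 2.17327411, -2.14634548,  0.12649951]), 'tvec': array([-0.0098393 ,  0.54152004,  1.25915963])}
side {'fx': 440.5771821135756, 'fy': 440.5771821135756, 'cx': 278.23909383176516, 'cy': 214.29708388889222, 'D': array([-0.05372128,  0.        ,  0.        ,  0.        ,  0.        ]), 'rvec': array([ 2.40353605, -0.39723618,  0.14287785]), 'tvec': array([-0.50202222,  0.1851457 ,  1.03230867])}
{'clock': 0.1, 'joint_positions': array([ 1.2505039 ,  0.41788413, -0.01031818,  1.61409868,  0.00469671,
        1.11072597, -0.05300051]), 'qvel': array([ 3.41122771e-05, -7.00529607e-04, -1.81750974e-03, -1.19267862e-03,
       -1.32284642e-04, -4.12050770e-04, -2.38639426e-04]), 'joint_efforts': array([ 3.59212332e-03, -8.52582264e+01,  6.41567409e-01, -4.26695502e+01,
       -4.86570178e-02,  1.63520122e-02,  1.51595968e-04]), 'tcp_pos': array([ 0.17190825, -0.60055784,  0.22191302]), 'orientation': array([-3.14050315e+00,  7.65543831e-05,  2.78812303e-01]), 'force': array([ 0.36380296, -0.19628921, -0.42302793]), 'wrist_torque': array([-0.02203606,  0.03007199,  0.05554393]), 'grasp_force': 0.0, 'gripper_width': 1.003165519362043}
```

View pics/top0.png

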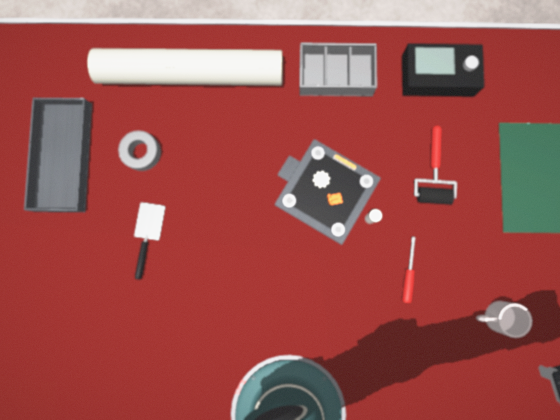

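View pics/side0.png

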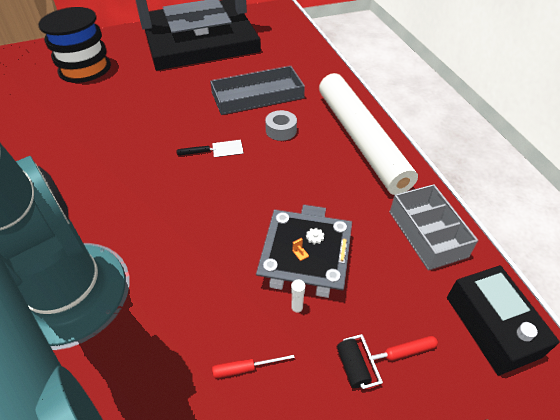

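The top view shows the tab at (290,167) and the strip at (345,162). That makes the pads: tab_strip (318,153), far_strip (366,181), far_plain (338,229), tab_plain (289,200). The glue stick is at (375,215). The side view agrees.

```bash
cat >h.py <<'E'
import numpy as np,cv2
from cell import robot
def ray(n,px,z):
    p=robot.camera_params(n);K=np.array([[p['fx'],0,p['cx']],[0,p['fy'],p['cy']],[0,0,1]])
    u=cv2.undistortPoints(np.array([[px]],float),K,p['D'])[0,0]
    R=cv2.Rodrigues(p['rvec'])[0];c=-R.T@p['tvec'];d=R.T@np.array([*u,1]);return c+d*(z-c[2])/d[2]
def blob(n,px,r=11,img=None):
    g=cv2.imread(f"pics/{n}0.png") if img is None else img
    m=(g.min(2)>150).astype(np.uint8)
    k,l,s,c=cv2.connectedComponentsWithStats(m)
    i=min((i for i in range(1,k) if s[i,4]>30),key=lambda i:np.hypot(*(c[i]-px)))
    return c[i],s[i,4]
E
python3 - <<'E'
from h import *
T={'ts':(318,153),'fs':(366,181),'fp':(338,229),'tp':(289,200)}
S={'ts':(340,227),'fs':(333,275),'fp':(270,265),'tp':(282,218)}
P={}
for n,D in(('top',T),('side',S)):
    Q={}
    for k,v in D.items():
        c,a=blob(n,v);Q[k]=ray(n,c,.064)[:2];print(n,k,c.round(1),a,Q[k].round(4))
    print(np.mean(list(Q.values()),0),np.linalg.norm(Q['ts']-Q['fp']),np.linalg.norm(Q['tp']-Q['fs']),np.degrees(np.arctan2(*(Q['fs']-Q['ts'])[::-1])))
print(ray('top',(375,215),.095))
E
```

```text
top ts [317.4 152.2] 159 [ 0.6678 -0.0676]
top fs [366.4 180.8] 164 [ 0.595  -0.1931]
top fp [337.9 229.6] 181 [ 0.4694 -0.1205]
top tp [288.2 200.2] 180 [0.5426 0.0058]
[ 0.5686861  -0.09383416] 0.20532413173972086 0.20568178172051582 -120.11335704668365
side ts [339.7 225.9] 120 [ 0.6666 -0.0674]
side fs [332.7 274.8] 150 [ 0.5942 -0.1925]
side fp [269.6 264.4] 144 [ 0.4688 -0.1198]
side tp [282.  216.9] 115 [0.5421 0.0056]
[ 0.56792657 -0.09351874] 0.20465117875472733 0.2048088062998705 -120.06039290996704
[ 0.50454428 -0.20930885  0.095     ]
```

```bash
cat >>h.py <<'E'
from scipy.spatial.transform import Rotation as Ro
G={'ts':(.667,-.0675),'fp':(.469,-.1202),'tp':(.5424,.0057)}
def go(k,z):
    o=robot.get_obs();R=Ro.from_euler('xyz',o['orientation']).as_matrix()
    d=R.T@(np.array([*G[k],z])-o['tcp_pos'])/.03
    print(o['clock'],o['tcp_pos'].round(4),o['orientation'].round(3),o['force'].round(1),'w',o['gripper_width'],'rows units:',d.round(2))
E
python3 -m inch '[[[0.86,-0.52,0],[0,0,0],-1],[[0.86,-0.52,0],[0,0,0],-1],[[0.86,-0.52,0],[0,0,0],-1],[[0.86,-0.52,0],[0,0,0],-1],[[0.86,-0.52,0],[0,0,0],-1],[[0.86,-0.52,0],[0,0,0],-1],[[0.86,-0.52,0],[0,0,0],-1],[[0.86,-0.52,0],[0,0,0],-1],[[0.86,-0.52,0],[0,0,0],-1],[[0.86,-0.52,0],[0,0,0],-1],[[0.86,-0.52,0],[0,0,0],-1],[[0.86,-0.52,0],[0,0,0],-1]]' 10
python3 -m inch '[[[0.86,-0.52,0],[0,0,0],-1],[[0.86,-0.52,0],[0,0,0],-1],[[0.86,-0.52,0],[0,0,0],-1],[[0.86,-0.52,0],[0,0,0],-1],[[0.86,-0.52,0],[0,0,0],-1],[[0.86,-0.52,0],[0,0,0],-1],[[0.86,-0.52,0],[0,0,0],-1],[[0.86,-0.52,0],[0,0,0],-1],[[0.86,-0.52,0],[0,0,0],-1],[[0.86,-0.52,0],[0,0,0],-1],[[0.86,-0.52,0],[0,0,0],-1],[[0,0,0],[0,0,0],-1]]'
python3 -c "
from h import *
go('ts',.1)"
```

```text
clock: 1.3
tcp_pos: [0.4187, -0.3346, 0.2223]
orientation: [-3.141, 0.0, 0.279]
force: [0.2, -0.1, -0.1]
gripper_width: 0.025
grasp_force: 0.0
clock: 2.5
tcp_pos: [0.6453, -0.0884, 0.2217]
orientation: [-3.139, -0.0, 0.283]
force: [0.3, 0.1, -0.2]
gripper_width: 0.005
grasp_force: 0.0
2.5 [ 0.6453 -0.0884  0.2217] [-3.139 -0.     0.283] [ 0.3  0.1 -0.2] w 0.004941705147187901 rows units: [ 0.89 -0.46  4.06]
```

```bash
python3 -m inch '[[[0.89,-0.46,0],[0,0,0],-1],[[0,0,0.8],[0,0,0],-1],[[0,0,0.8],[0,0,0],-1],[[0,0,0.8],[0,0,0],-1],[[0,0,0.8],[0,0,0],-1],[[0,0,0.6],[0,0,0],-1],[[0,0,0],[0,0,0],-1],[[0,0,0],[0,0,0],-1],[[0,0,0],[0,0,0],-1]]'
python3 - <<'E'
from h import *
go('ts',.077)
i=robot.read_camera('side');cv2.imwrite('pics/s1.png',cv2.resize(i[150:350,200:440],(720,600)))
E
```

```text
clock: 3.4
tcp_pos: [0.6661, -0.0722, 0.1097]
orientation: [3.141, -0.001, 0.279]
force: [-0.2, -0.1, -0.6]
gripper_width: 0.006
grasp_force: 0.0
3.4 [ 0.6661 -0.0722  0.1097] [ 3.141e+00 -1.000e-03  2.790e-01] [-0.2 -0.1 -0.6] w 0.005648688754974763 rows units: [ 0.07 -0.14  1.09]
```

View pics/s1.png

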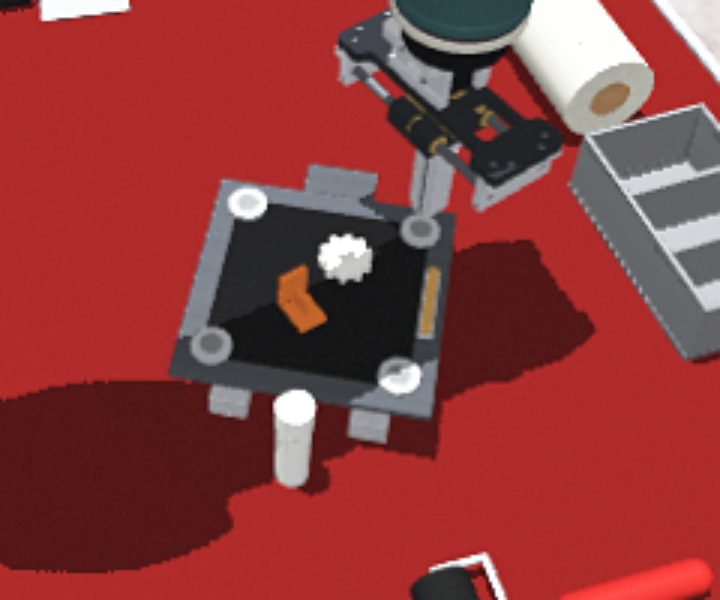

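The fingers are right above the tab_strip pad (crop pixel 422,228), with the gripper body clear of the bed. Next I lower slowly.

```bash
python3 -m inch '[[[0.07,-0.14,0.5],[0,0,0],-1],[[0,0,0.4],[0,0,0],-1],[[0,0,0.08],[0,0,0],-1],[[0,0,0.08],[0,0,0],-1],[[0,0,0.08],[0,0,0],-1],[[0,0,0],[0,0,0],-1],[[0,0,0],[0,0,0],-1],[[0,0,0],[0,0,0],-1]]'
python3 - <<'E'
from h import *
go('ts',.077)
i=robot.read_camera('side');cv2.imwrite('pics/s2.png',cv2.resize(i[150:350,200:440],(720,600)))
E
```

```text
clock: 4.25
tcp_pos: [0.6664, -0.0674, 0.0745]
orientation: [-3.142, 0.0, 0.279]
force: [-3.0, 0.7, 4.4]
gripper_width: 0.009
grasp_force: 2.3
4.25 [ 0.6664 -0.0674  0.0745] [-3.142  0.     0.279] [-3.   0.7  4.4] w 0.008505982993617427 rows units: [ 0.02  0.01 -0.08]
```

Contact force is 4.4 N with about 5–6 mm of dip, held for more than 0.2 s. Next I raise the tool and move to the diagonally opposite pad.

```bash
python3 -m inch '[[[0,0,-0.2],[0,0,0],-1],[[0,0,-0.5],[0,0,0],-1],[[0,0,-0.8],[0,0,0],-1],[[0,0,-0.8],[0,0,0],-1],[[0,0,-0.5],[0,0,0],-1],[[0,0,0],[0,0,0],-1],[[0,0,0],[0,0,0],-1]]'
python3 - <<'E'
from h import *
go('fp',.155)
i=robot.read_camera('side')
a=cv2.resize(cv2.imread('pics/s2.png'),(400,333));b=cv2.resize(i[150:350,200:440],(400,333));cv2.imwrite('pics/s3.png',np.hstack([a,b]))
E
```

```text
clock: 5.0
tcp_pos: [0.6663, -0.0675, 0.158]
orientation: [3.142, 0.0, 0.279]
force: [0.2, 0.4, -0.2]
gripper_width: 0.002
grasp_force: 0.0
5.0 [ 0.6663 -0.0675  0.158 ] [3.142 0.    0.279] [ 0.2  0.4 -0.2] w 0.002118158412221069 rows units: [-6.81 -0.12  0.1 ]
```

View pics/s3.png

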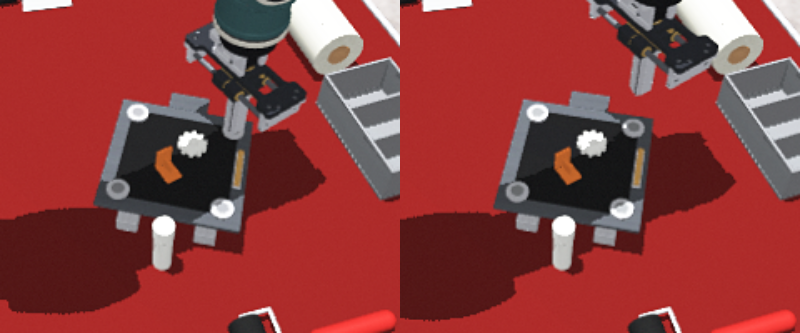

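On the left the fingertips are on the tab_strip pad (235,132); on the right they are lifted and the bed is level with the parts in place. Now to far_plain.

```bash
python3 -m inch '[[[-0.85,-0.02,0],[0,0,0],-1],[[-0.85,-0.02,0],[0,0,0],-1],[[-0.85,-0.02,0],[0,0,0],-1],[[-0.85,-0.02,0],[0,0,0],-1],[[-0.85,-0.01,0],[0,0,0],-1],[[-0.85,-0.01,0],[0,0,0],-1],[[-0.85,-0.01,0],[0,0,0],-1],[[-0.85,-0.01,0],[0,0,0],-1],[[0,0,0],[0,0,0],-1],[[0,0,0],[0,0,0],-1],[[0,0,0],[0,0,0],-1]]'
python3 -c "
from h import *
go('fp',.083)"
```

```text
clock: 6.15
tcp_pos: [0.4699, -0.1197, 0.1579]
orientation: [-3.141, 0.0, 0.279]
force: [-0.4, -0.3, -0.1]
gripper_width: 0.005
grasp_force: 0.0
6.15 [ 0.4699 -0.1197  0.1579] [-3.141  0.     0.279] [-0.4 -0.3 -0.1] w 0.004500246281781903 rows units: [-0.03  0.01  2.5 ]
```

```bash
python3 -m inch '[[[-0.03,0,0.8],[0,0,0],-1],[[0,0,0.8],[0,0,0],-1],[[0,0,0.6],[0,0,0],-1],[[0,0,0.3],[0,0,0],-1],[[0,0,0.08],[0,0,0],-1],[[0,0,0.08],[0,0,0],-1],[[0,0,0.08],[0,0,0],-1],[[0,0,0],[0,0,0],-1],[[0,0,0],[0,0,0],-1],[[0,0,0],[0,0,0],-1]]'
python3 - <<'E'
from h import *
go('fp',.0755)
i=robot.read_camera('side');cv2.imwrite('pics/s4.png',i[150:350,200:440])
E
```

```text
clock: 7.15
tcp_pos: [0.4687, -0.1203, 0.0764]
orientation: [3.141, -0.001, 0.279]
force: [-1.9, 0.4, 4.1]
gripper_width: 0.003
grasp_force: 1.9
7.15 [ 0.4687 -0.1203  0.0764] [ 3.141e+00 -1.000e-03  2.790e-01] [-1.9  0.4  4.1] w 0.002838165099725055 rows units: [ 0.01 -0.    0.03]
```

```bash
python3 -m inch '[[[0,0,-0.2],[0,0,0],-1],[[0,0,-0.5],[0,0,0],-1],[[0,0,-0.8],[0,0,0],-1],[[0,0,-0.8],[0,0,0],-1],[[0,0,-0.5],[0,0,0],-1],[[0,0,0],[0,0,0],-1],[[0,0,0],[0,0,0],-1]]'
python3 - <<'E'
from h import *
go('tp',.158)
i=robot.read_camera('side')
a=cv2.resize(cv2.imread('pics/s4.png'),(400,333));b=cv2.resize(i[150:350,200:440],(400,333));cv2.imwrite('pics/s5.png',np.hstack([a,b]))
E
```

```text
clock: 7.9
tcp_pos: [0.4685, -0.1204, 0.16]
orientation: [3.141, -0.0, 0.279]
force: [0.2, 0.0, -0.6]
gripper_width: 0.006
grasp_force: 0.0
7.9 [ 0.4685 -0.1204  0.16  ] [ 3.141 -0.     0.279] [ 0.2  0.  -0.6] w 0.005974786513869828 rows units: [ 3.53 -3.36  0.07]
```

View pics/s5.png

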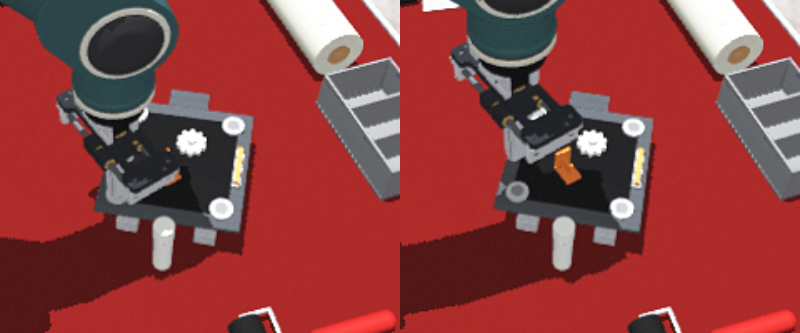

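The far_plain pad (118,188) was pressed on the left; on the right it is released, with the bed level and the bracket and gear unmoved. Now tab_plain.

```bash
python3 -m inch '[[[0.59,-0.56,0],[0,0,0],-1],[[0.59,-0.56,0],[0,0,0],-1],[[0.59,-0.56,0],[0,0,0],-1],[[0.59,-0.56,0],[0,0,0],-1],[[0.59,-0.56,0],[0,0,0],-1],[[0.58,-0.56,0],[0,0,0],-1],[[0,0,0],[0,0,0],-1],[[0,0,0],[0,0,0],-1],[[0,0,0],[0,0,0],-1]]'
python3 -c "
from h import *
go('tp',.083)"
```

```text
clock: 8.85
tcp_pos: [0.542, 0.0049, 0.1595]
orientation: [-3.141, 0.001, 0.278]
force: [-0.7, -0.1, -0.2]
gripper_width: 0.006
grasp_force: 0.0
8.85 [0.542  0.0049 0.1595] [-3.141e+00  1.000e-03  2.780e-01] [-0.7 -0.1 -0.2] w 0.006021141491780564 rows units: [ 0.02 -0.02  2.55]
```

```bash
python3 -m inch '[[[0.02,-0.02,0.8],[0,0,0],-1],[[0,0,0.8],[0,0,0],-1],[[0,0,0.6],[0,0,0],-1],[[0,0,0.35],[0,0,0],-1],[[0,0,0.08],[0,0,0],-1],[[0,0,0.08],[0,0,0],-1],[[0,0,0.08],[0,0,0],-1],[[0,0,0],[0,0,0],-1],[[0,0,0],[0,0,0],-1],[[0,0,0],[0,0,0],-1]]'
python3 - <<'E'
from h import *
go('tp',.0755)
i=robot.read_camera('side');cv2.imwrite('pics/s6.png',i[150:350,200:440])
E
```

```text
clock: 9.85
tcp_pos: [0.5431, 0.0065, 0.0767]
orientation: [3.141, -0.0, 0.279]
force: [-1.5, -1.0, 3.2]
gripper_width: 0.006
grasp_force: 1.5
9.85 [0.5431 0.0065 0.0767] [ 3.141 -0.     0.279] [-1.5 -1.   3.2] w 0.005641212320838872 rows units: [-0.03  0.02  0.04]
```

```bash
python3 -m inch '[[[0,0,-0.2],[0,0,0],-1],[[0,0,-0.5],[0,0,0],-1],[[0,0,-0.8],[0,0,0],-1],[[0,0,-0.8],[0,0,0],-1],[[0,0,-0.8],[0,0,0],-1],[[0,0,-0.8],[0,0,0],-1],[[0,0,-0.5],[0,0,0],-1],[[0,0,0],[0,0,0],-1],[[0,0,0],[0,0,0],-1],[[0,0,0],[0,0,0],-1]]'
python3 - <<'E'
from h import *
go('tp',.158)
i=robot.read_camera('side')
a=cv2.resize(cv2.imread('pics/s6.png'),(400,333));b=cv2.resize(i[150:350,200:440],(400,333));cv2.imwrite('pics/s7.png',np.hstack([a,b]))
E
```

```text
clock: 10.9
tcp_pos: [0.5426, 0.0065, 0.2078]
orientation: [-3.141, 0.001, 0.279]
force: [0.2, 1.0, -1.1]
gripper_width: 0.006
grasp_force: 0.0
10.9 [0.5426 0.0065 0.2078] [-3.141e+00  1.000e-03  2.790e-01] [ 0.2  1.  -1.1] w 0.00616910294253165 rows units: [-0.01  0.02  1.66]
```

View pics/s7.png

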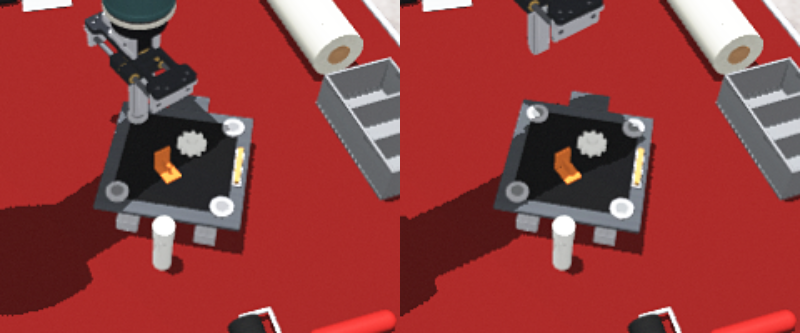

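The tab_plain pad (138,113) was pressed on the left; on the right the tool is clear, the bed is level and everything is in place. Handing in.

```bash
python3 -c "
from cell import robot
print(robot.close_job())"
```

```text
the job is handed in; nothing more can be done
None
```

I tapped the three pads in the order asked (tab_strip, far_plain, tab_plain) at about 3–4.5 N each. After each tap the bed looked level with the printed parts in place, the fourth pad was not touched, and I handed the job in at about 11 s; no verdict was returned.

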